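# Blank off the manifold's bayonet test port

## Task

Before the leak test the open test port on the manifold must be blanked off: take the red bayonet cap from the foam insert, hang its two lugs in the mouths of the port's collar, push it down against the sprung seal and twist it clockwise until the lugs come to rest in the locking notches, then let go. Feel for the mouths and press only as hard as the spring asks: never force the cap against the collar. Leave the loose fittings on the foam where they are.

Things in the scene. Friction and masses are not known exactly. Their poses are not given: they have to be found in the camera images.
- cap: Blanking cap, 63 mm tall, about 160 g, standing upright on the foam insert (foam top 46 mm above the bench). Origin: centre of its underside, z up. An aluminium plug, 43 mm in diameter and 35 mm tall, carries two lugs; above it a red knurled flange (64 mm across, 35 to 41 mm up) and a red grip bar. The cap is the same when turned by half a turn.
- cap_grip (a point): Middle of the cap's red grip bar, on the cap's axis 51.5 mm above its underside; axes as the cap's. The bar runs along the cap's x axis, right over the lugs: 56 mm long, 12 mm thick, 23 mm tall (40 to 63 mm above the underside).
- cap_lugs (a point): On the cap's axis, level with its lugs, 8 mm above its underside; axes as the cap's. The lugs are two round steel pins 8 mm in diameter along +x and -x; their tips stand 33 mm from the axis.
- manifold: Aluminium block (64 mm along x, 96 mm along y, top 42 mm up) on a grey foot plate, fixed to the bench; origin on the bench under the port's axis, z up, x away from the robot at yaw 0. A dial gauge, 40 mm high, lies 55 to 125 mm along +y; the side fittings stay below the block's top. Nearby, an open hard case (front 170 mm high) stands from x = 0.59 m on, right of y = -0.02 m.
- port (a point): Port axis on the block's top face; axes as the manifold's. The port: a brass hex gland and on it a steel collar, 48 mm inner and 60 mm outer diameter, 36 mm tall. It was screwed in by hand, so its foot stands anywhere from 7 to 15 mm above this point and its two mouths are turned up to 0.3 rad either way from the manifold's +x and -x: to be found by feel or sight.
- port_rim (a point): On the port's axis at the mean height of the collar's rim, 47 mm above the block (the true rim is up to 4 mm off); axes as the manifold's. Lugs that miss the mouths lie on the rim, with the lug axes 4 mm above it and the cap's underside 4 mm below it. The mouths, 12 mm wide with a small lead-in, go from the rim down to a floor 28 mm below it.
- seal (a joint): How far the sprung seal disc in the collar is pushed down, m: 0 free, 0.0075 with the cap locked, 0.0125 (lugs at the track's roof) to 0.015 (at its floor) in the track. It pushes back with 5 N at first and 0.5 N more per mm, 12 N in the track. Over 40 N between cap and port damages the seat.
- port_lock (a point): On the port's axis at the mean height of a locked lug's axis, 16.5 mm below port_rim. From each mouth a track, 10.5 mm high (floor 28 mm, roof 17.5 mm below the true rim), runs clockwise seen from above to a locking notch: centred 60 degrees past the mouth, 13 mm wide, roof 12.5 mm below the rim, then an end wall. Let go in the mouths, a cap rests on the seal with its lug axes 9 mm below the rim.
- steel_nipple: Steel hex nipple, 22x25x38 mm, loose, standing on the foam insert; origin under its centre. To be left alone.
- hex_coupling: Light-grey hex coupling, 24x27x30 mm, loose, standing on the foam insert; origin under its centre. To be left alone.
- brass_adapter: Brass hex adapter, 19x22x24 mm, loose, standing on the foam insert; origin under its centre. To be left alone.
- orange_plug: Orange angled connector with a grey nut, 67x18x18 mm, loose, lying on the foam insert; origin under its centre. To be left alone.
Things that resemble listed ones, but are neither listed nor needed, are in the scene too. Of the things that look like the cap, the smallest one is meant.

How it is judged:
On the way, in this order (a step that is already met when the one before it is completed fails the run):
1. the cap hangs upright in the port with its lugs in the mouths of the collar (z of cap in the frame of port below 0.036 m and horizontal distance between cap and port below 0.005 m and angle between cap's own z axis and vertical below 0.12 rad), for 0.1 s.
2. the cap is pressed down against the sprung seal until its lugs are in the track (value of joint seal above 0.0115 m), for 0.2 s.
At the end, for the whole second after the job is handed in: the cap is let go, upright (within 0.08 rad), at rest and within 5 mm of the port's axis, and by itself holds the sprung seal 6 to 9.5 mm down, which it does only with its lugs in the locking notches (value of joint seal between 0.006 and 0.0095 m and horizontal distance between cap and port below 0.005 m and angle between cap's own z axis and vertical below 0.08 rad and linear speed of cap below 0.01 m/s); the robot touches nothing.
It fails at once if cap and port pressed together with more than 40 N (contact force between cap and manifold above 40 N).
It fails at once if a loose fitting on the foam moved by more than 20 mm (distance of any of steel_nipple, hex_coupling, brass_adapter, orange_plug from where it was at the start of the episode above 0.02 m).
It also fails if it takes over 72 s, if anything falls off the work surface, if the arm or the gripper's body presses on something with over 40 N, if the wrist force passes 120 N, or if a joint passes its speed limit or range.

## Robot

A 6-joint arm with a two-finger parallel gripper is mounted at the origin on a cart in front of the work surface, level with it; the furniture and walls round the work are solid. World frame = base frame: x ahead of the robot, y to its left, z up, the work surface at z = 0. Lengths are in m, angles in rad, forces in N, time in s.
With the tool pointing down it reaches from about 0.35 to 0.775 m from the base axis. Payload 5.5 kg.
Tool frame: the origin (TCP) lies at the very end of the fingers, on their centre line; the grasp point (between the pads) lies arm.grasp_offset behind it (arm.grasp_offset is the distance from the TCP to the grasp point, in m); z points along the fingers, y is the line along which they close (so a half turn about z gives the same grasp; the last joint's range is limited). The gripper opens to 85 mm and grips with 20 to 120 N. Pads are 22 mm wide; open, the fingers measure 114 mm over their backs; the gripper's body (76 mm by 85 mm) begins 54 mm behind the grasp point. The pads swing forward as they close: fully open they stand 13 mm farther back than shut.
Start: joints at [1.145, 0.313, 0.046, 1.304, 0, 1.431], TCP at [0.162, 0.552, 0.231] pointing down, gripper open.
Joint ranges: [-2.76, 2.76], [-0.86, 1.69], [-1.03, 1.26], [-2.2, 2.34], [-1.47, 1.5], [-3.14, 3.14]. Speed limits (rad/s): [2.57, 2.57, 3.14, 3.14, 3.14, 3.14].

## Interface

Orientations are given as a unit quaternion [x, y, z, w].
In Python, from workcell import arm, snapshot, nets gives the robot as it stands.
- The arm moves only by the tool move_arm, never from a script. Its argument "deltas" is a list of rows, each an object with "linear": the shift along the tool's x, y, z in parts of the range, where 1.0 means 75 cm, a list of three; "angular": the turn, a rotation vector about the tool's x, y, z in fractions of the full range, 1 being 180 degrees, a list of three. A call has 1 to 10 rows; each row is the pose to reach, as a shift and turn from the pose commanded when the call began, along the tool's axes at that moment; what a row does not reach only later rows make up. A row lasts 1/8 s, in which the tool goes at most 62.5 mm and 10.7 degrees, less where a joint would pass 70% of its speed; a pose out of reach is approached as far as the arm can. Shift and turn numbers lie between -1 and 1, and a call with a number outside is refused. A call with a gripper value outside its range is refused whole. "claw" is the opening, from 0 (shut) to 1 (fully open), set as the call begins (left out, the last holds). The fingers move at their own pace and stop on an object; the grip force is fixed at half the most. Time passes only in rows, so rows that repeat a pose let the fingers close. It gives the time, the measured TCP pose, the force, the opening and the grip force at its end, in the units of the state.
- arm.get_obs(): the state, without advancing time (a new reading comes with each control period).
- snapshot(name): name is "scene" or "top" or "wrist"; returns a dict with "frame" (400x640x3 uint8, blue, green, red), "K" (3x3 intrinsics, pixels), "R" (3x3) and "t" (3): a world point X has camera coordinates R X + t; the wrist camera has in their place "hand_eye" (4x4, takes a point from camera to tool coordinates, whose origin is the TCP and whose axes are the flange's). Camera axes: x right, y down, z forward; pixel columns grow to the right and rows downward; lengths in m; the calibration is good to about 2 mm. A picture is of the moment at which its call begins: read the wrist's pose just before it. There is no depth.
- arm.finish_job(): hands the job in; it is judged then, once.
Trained networks look in the newest picture that a camera, given by its name, has taken for a name from the list of things; names that differ only in an ending like _2 or _b are one class to them, and where a whole thing is asked for, a point or a joint stands for the part that bears it (a point fixed in the world has none). Each returns a list of dicts, best first, with "p" (0 to 1); they miss things now and then, are a little off and sometimes report something else, mostly with a low value. They report only what shows in the picture. A call takes as long as a camera call. They do not tell look-alikes from the thing itself.
- nets.regions_of(thing, camera): "mask" (400x640 bool, what is visible of it) and "xy" ([column, row] in pixels, amid what is visible of it).
The state is a dict: "time": time; "joint_pos": joint angles; "qd": joint speeds; "joint_torque": joint torques, N m; "tool_pos": TCP position; "tcp_rot": TCP orientation; "contact_force": force on the tool from outside, world axes, zero at the start; "moment": the same for the moment, N m; "opening": finger opening in m; "gripper_force": force on a finger pad.
Only numpy, scipy, OpenCV 4.12 (cv2) and the standard library are available. Lean on these libraries where they do the work, as an engineer would, in place of code of your own. Each camera call takes 0.05 s, during which the arm holds its last target. There are 200 camera calls.

## Working session

There is one attempt and no reset: what is moved stays moved. The work goes in short steps, Python scripts to look and compute and a tool call to move; the robot and the scene stay as the last step left them, time stands still between calls to the robot, and variables do not carry over. Pictures are saved under pics/ and viewed, at most 10 in all, crops included, and the job is handed in when it is done.

Besides the shell and the picture viewer there is one more tool, called after "Request:" as name(argument=value, ...) on one line, values as JSON. move_arm: Moves the arm, as the interface text tells. Its arguments: {"type":"object","properties":{"deltas":{"type":"array"},"claw":{"type":"number"}},"required":["deltas"]}

```bash
ls; mkdir -p pics
cat > h.py <<'E'
import numpy as np, cv2
from workcell import arm, snapshot, nets
from scipy.spatial.transform import Rotation as Ro
def cam(s,obs=None):
    if 'R' in s and s['R'] is not None: return np.array(s['K']),np.array(s['R']),np.array(s['t'])
    H=np.array(s['hand_eye']); T=np.eye(4); T[:3,:3]=Ro.from_quat(obs['tcp_rot']).as_matrix(); T[:3,3]=obs['tool_pos']
    C=np.linalg.inv(T@H); return np.array(s['K']),C[:3,:3],C[:3,3]
def ray(c,uv,z):
    K,R,t=c; d=R.T@np.linalg.inv(K)@np.array([uv[0],uv[1],1.]); o=-R.T@t
    return o+d*(z-o[2])/d[2]
def proj(c,X):
    K,R,t=c; p=K@(R@np.array(X)+t); return p[:2]/p[2]
E
python3 - <<'E'
from h import *
print(arm.get_obs(), arm.grasp_offset)
for n in ("scene","top"):
    s=snapshot(n); cv2.imwrite(f"pics/{n}.png",s["frame"]); c=cam(s); print(n,(-c[1].T@c[2]).round(3))
    for th,z in (("cap",.1),("manifold",.042),("port",.089),("steel_nipple",.08),("hex_coupling",.07),("brass_adapter",.07),("orange_plug",.06)):
        for r in nets.regions_of(th,n): print(th,round(r["p"],2),np.round(r["xy"]),r["mask"].sum(),ray(c,r["xy"],z).round(3))
E
```

```text
pics
{'time': 0.0, 'joint_pos': array([ 1.14536998e+00,  3.13975213e-01,  4.49574559e-02,  1.30357439e+00,
       -1.97657390e-06,  1.43118266e+00]), 'qd': array([-0.00092725,  0.00035761, -0.00112882,  0.00069455,  0.00224786,
        0.00065166]), 'joint_torque': array([-3.62849150e-04, -4.80624926e+01,  2.98531455e+01,  1.92585401e-02,
       -2.74909480e-04, -1.78284694e-07]), 'tool_pos': array([0.16191854, 0.55119928, 0.23041438]), 'tcp_rot': array([ 1.42420368e-01,  9.89805856e-01, -8.62588789e-04, -2.49367235e-04]), 'contact_force': array([-0.66030764,  0.39633625, -0.09375971]), 'moment': array([ 0.03535299, -0.02531578,  0.01134744]), 'gripper_force': 0.0, 'opening': 0.08559241649293517} 0.0187
scene [-0.144 -0.843  0.62 ]
cap 0.95 [260. 208.] 581 [ 0.333 -0.102  0.1  ]
cap 0.84 [329. 223.] 426 [ 0.413 -0.291  0.1  ]
cap 0.65 [464. 260.] 1124 [ 0.519 -0.603  0.1  ]
manifold 0.9 [278. 186.] 1170 [0.513 0.052 0.042]
port 0.93 [279. 183.] 1236 [ 0.476 -0.006  0.089]
hex_coupling 0.67 [299. 261.] 140 [ 0.282 -0.321  0.07 ]
orange_plug 0.52 [331. 222.] 392 [ 0.465 -0.246  0.06 ]
orange_plug 0.44 [376. 251.] 111 [ 0.45  -0.417  0.06 ]
top [ 0.36  -0.247  1.404]
cap 0.89 [446. 149.] 803 [ 0.587 -0.557  0.1  ]
cap 0.74 [329. 192.] 471 [ 0.463 -0.251  0.1  ]
cap 0.68 [251. 219.] 791 [ 0.384 -0.045  0.1  ]
manifold 0.58 [210. 169.] 2283 [0.523 0.081 0.042]
port 0.77 [211. 168.] 2386 [0.52  0.069 0.089]
brass_adapter 0.52 [312. 248.] 33 [ 0.312 -0.207  0.07 ]
```

Run:
```python
import cv2
a=cv2.imread("pics/scene.png")[130:330,180:520]; b=cv2.imread("pics/top.png")[80:300,160:500]
cv2.imwrite("pics/a.png",cv2.resize(a,None,fx=2.35,fy=2.35,interpolation=3)); cv2.imwrite("pics/b.png",cv2.resize(b,None,fx=2.35,fy=2.35,interpolation=3))
```

```text
(no output)
```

View pics/a.png

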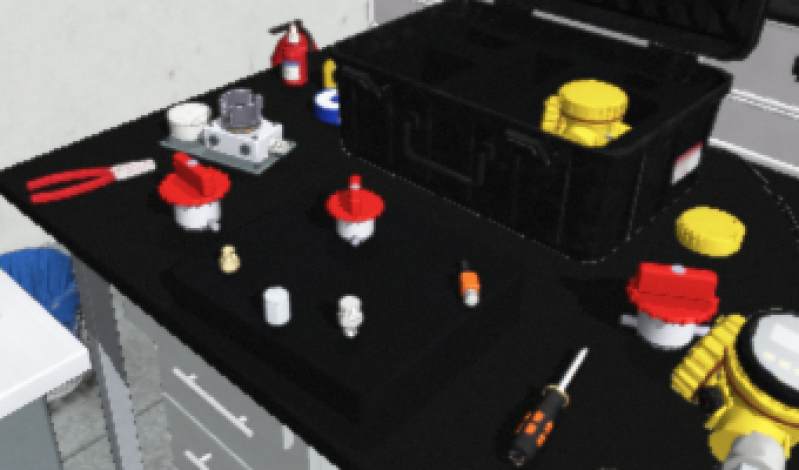

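View pics/b.png

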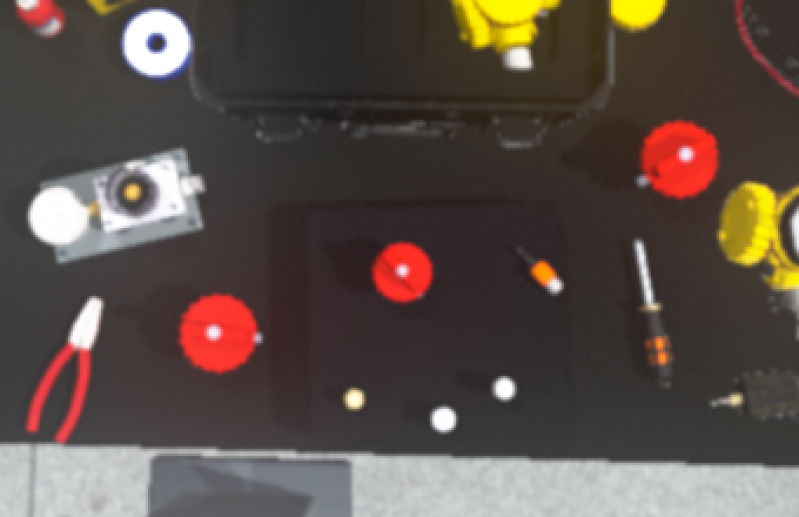

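The scene crop shows three red caps. The smallest is the middle one on the foam, at about (329,223) in the scene view and (331,195) in the top view. The port is at about (216,161) in the top view, with the gauge to its left and the foot plate yawed. The other two caps stand on the bench and are larger. Next I'll work out the moves to look from the wrist.

```bash
cat >> h.py <<'E'
def delta(p,yaw=None,obs=None):
    """yaw = world yaw of tool x axis, tool down"""
    o=obs or arm.get_obs(); R=Ro.from_quat(o['tcp_rot']); y=R.as_matrix()[:,0]; cy=np.arctan2(y[1],y[0])
    if yaw is None: yaw=cy
    Rt=Ro.from_matrix(np.array([[np.cos(yaw),np.sin(yaw),0],[np.sin(yaw),-np.cos(yaw),0],[0,0,-1]]))
    print("cur",np.round(o['tool_pos'],4),"yaw",round(cy,4),"lin_cm",(R.inv().apply(np.array(p)-o['tool_pos'])*100).round(2),"ang",(R.inv()*Rt).as_rotvec().round(4))
E
python3 - <<'E'
from h import *
s=snapshot("top"); c=cam(s); print(ray(c,(331,195),.09),ray(c,(216,161),.09))
hsv=cv2.cvtColor(s["frame"],cv2.COLOR_BGR2HSV)
s=snapshot("wrist"); print(np.array(s["hand_eye"]).round(3),s["K"])
for p in ((.36,.3,.26),(.45,.06,.26),(.40,-.24,.26)): delta(p,None); delta(p,np.pi)
E
```

```text
[ 0.45528919 -0.25577868  0.09      ] [0.53817064 0.05576799 0.09      ]
[[-0.001 -0.96  -0.281  0.073]
 [ 1.    -0.001  0.    -0.   ]
 [-0.001 -0.281  0.96  -0.143]
 [ 0.     0.     0.     1.   ]] [[307.98189403   0.         319.74200745]
 [  0.         307.98189403 199.50108691]
 [  0.           0.           1.        ]]
cur [0.1621 0.5517 0.2314] yaw 2.8558 lin_cm [-26.08 -18.57  -2.87] ang [0.0001 0.     0.    ]
cur [0.1621 0.5517 0.2314] yaw 2.8558 lin_cm [-26.08 -18.57  -2.87] ang [ 1.000e-04  0.000e+00 -2.858e-01]
cur [0.1621 0.5517 0.2314] yaw 2.8558 lin_cm [-41.48 -39.06  -2.87] ang [0.0001 0.     0.    ]
cur [0.1621 0.5517 0.2314] yaw 2.8558 lin_cm [-41.48 -39.06  -2.87] ang [ 1.000e-04  0.000e+00 -2.858e-01]
cur [0.1621 0.5517 0.2314] yaw 2.8558 lin_cm [-45.14 -69.25  -2.87] ang [0.0001 0.     0.    ]
cur [0.1621 0.5517 0.2314] yaw 2.8558 lin_cm [-45.14 -69.25  -2.87] ang [ 1.000e-04  0.000e+00 -2.858e-01]
```

The manual's scale: shifts go in shares of 75 cm and turns go in shares of 180 degrees. Converting my numbers, -48.3 cm is -0.644, -45 cm is -0.6, -0.28 rad is -0.0891.

Request:
move_arm(deltas=[{"linear":[-0.0667,-0.0533,-0.0267],"angular":[0,0,0]},{"linear":[-0.1333,-0.1027,-0.04],"angular":[0,0,-0.0318]},{"linear":[-0.2,-0.1547,-0.04],"angular":[0,0,-0.0637]},{"linear":[-0.2667,-0.2067,-0.04],"angular":[0,0,-0.0891]},{"linear":[-0.3333,-0.2587,-0.04],"angular":[0,0,-0.0891]},{"linear":[-0.4,-0.3107,-0.04],"angular":[0,0,-0.0891]},{"linear":[-0.4667,-0.3627,-0.04],"angular":[0,0,-0.0891]},{"linear":[-0.5333,-0.4133,-0.04],"angular":[0,0,-0.0891]},{"linear":[-0.6,-0.4667,-0.04],"angular":[0,0,-0.0891]},{"linear":[-0.644,-0.5,-0.04],"angular":[0,0,-0.0891]}])

```text
time: 2.15
tool_pos: [0.521, 0.0535, 0.2615]
tcp_rot: [0.003, 1.0, 0.0, 0.0]
contact_force: [1.2, 1.7, 0.6]
opening: 0.0855
gripper_force: 0.0
```

Request:
move_arm(deltas=[{"linear":[0,0,0],"angular":[0,0,0]},{"linear":[0,0,0],"angular":[0,0,0]}])

```text
time: 2.4
tool_pos: [0.5194, 0.0558, 0.2611]
tcp_rot: [0.003, 1.0, 0.0, -0.0]
contact_force: [-0.3, -0.4, -0.7]
opening: 0.0854
gripper_force: 0.0
```

Run:
```python
from h import *
o=arm.get_obs(); print(o['time'],o['contact_force']); s=snapshot("wrist"); c=cam(s,o)
np.savez("port.npz",f=s["frame"],K=c[0],R=c[1],t=c[2])
print((-c[1].T@c[2]).round(3))
for th,z in (("manifold",.042),("port",.089)):
    for r in nets.regions_of(th,"wrist"): print(th,r["p"],r["xy"],r["mask"].sum(),ray(c,r["xy"],z).round(4))
u=proj(c,(.538,.056,.09)).astype(int); print(u)
cv2.imwrite("pics/p.png",cv2.resize(s["frame"][max(0,u[1]-100):u[1]+100,max(0,u[0]-130):u[0]+130],None,fx=3,fy=3,interpolation=2)); print(max(0,u[1]-100),max(0,u[0]-130))
delta((.455-.02,-.256,.26),np.pi)
```

```text
2.4 [-0.31379843 -0.36552637 -0.65363492]
[0.447 0.056 0.405]
manifold 0.62 [347.5, 174.9] 11192 [0.5223 0.0893 0.042 ]
port 0.56 [348.6, 173.3] 11103 [0.5108 0.0861 0.089 ]
[319 198]
98 189
cur [0.5191 0.0569 0.2615] yaw 3.1376 lin_cm [  8.28 -31.32   0.15] ang [ 0.0002  0.     -0.004 ]
```

View pics/p.png

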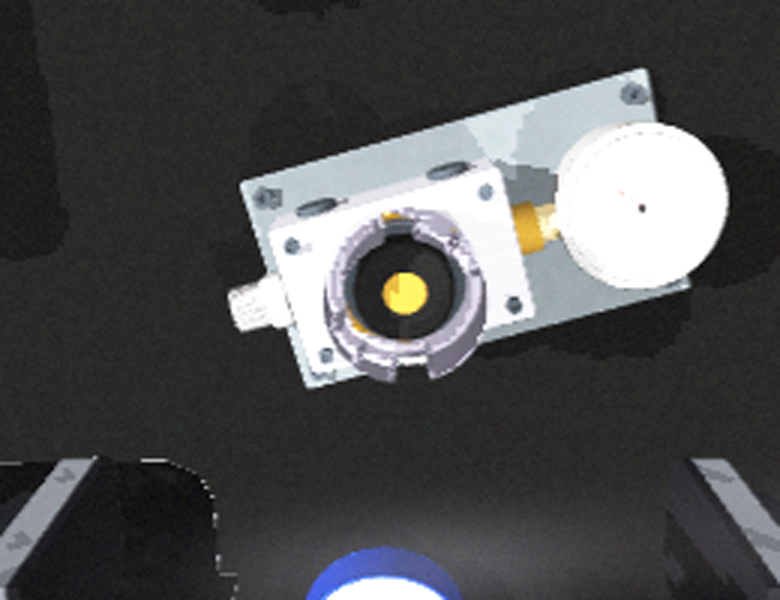

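The wrist view shows the port seen from above and upside down (image down is away from the robot). The collar's centre is near crop (405,293), a mouth faces away at about (413,368), and the opposite one is near (395,218). The block is yawed about +0.28. Next I'll rectify the view at rim height.

Run:
```python
from h import *
d=np.load("port.npz"); c=(d["K"],d["R"],d["t"])
hs=[ray(c,(189+x/3,98+y/3),.042) for x,y in ((291,245),(486,190),(514,305),(326,357))]
m=np.mean(hs,0); e=hs[1]-hs[0]+hs[2]-hs[3]; print(np.round(hs,4),m.round(4),"yaw",np.arctan2(-e[0],e[1]))
def rect(z,half=.045,px=6000):
    n=int(2*half*px); g=[(-half,-half),(half,-half),(half,half),(-half,half)]
    src=np.float32([proj(c,(m[0]+a,m[1]+b,z)) for a,b in g])
    dst=np.float32([((b+half)*px,(half+a)*px) for a,b in g])
    return cv2.warpPerspective(d["f"],cv2.getPerspectiveTransform(src,dst),(n,n),flags=cv2.INTER_CUBIC)
im=rect(.089)
for r in (24,30): cv2.circle(im,(270,270),int(r*6),(0,255,0),1)
cv2.imwrite("pics/r.png",im)
```

```text
[[0.5276 0.0153 0.042 ]
 [0.5059 0.0931 0.042 ]
 [0.5533 0.1056 0.042 ]
 [0.5753 0.0281 0.042 ]] [0.5405 0.0605 0.042 ] yaw 0.273798244458593
```

View pics/r.png

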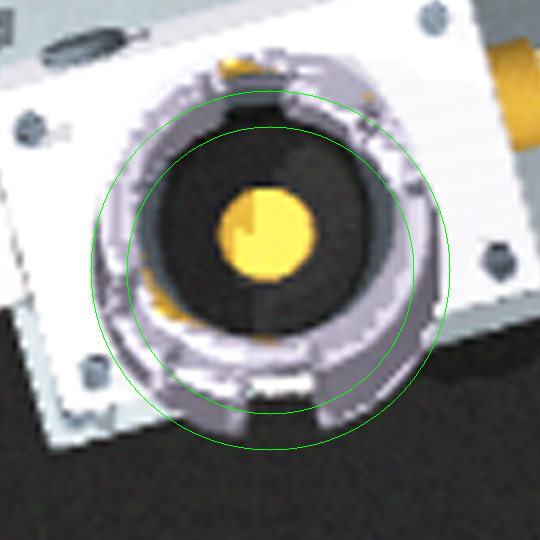

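Request:
move_arm(deltas=[{"linear":[0.0187,-0.0667,0],"angular":[0,0,0]},{"linear":[0.0373,-0.1333,0],"angular":[0,0,0]},{"linear":[0.056,-0.2133,0],"angular":[0,0,0]},{"linear":[0.0747,-0.2933,0],"angular":[0,0,0]},{"linear":[0.0933,-0.36,0],"angular":[0,0,0]},{"linear":[0.1107,-0.4173,0],"angular":[0,0,0]},{"linear":[0.1107,-0.4173,0],"angular":[0,0,0]},{"linear":[0.1107,-0.4173,0],"angular":[0,0,0]}])

```text
time: 3.55
tool_pos: [0.4351, -0.2556, 0.2614]
tcp_rot: [0.002, 1.0, 0.0, 0.0]
contact_force: [0.2, 0.0, -0.1]
opening: 0.0852
gripper_force: 0.0
```

Run:
```python
from h import *
o=arm.get_obs(); print(o['time'],o['tool_pos']); s=snapshot("wrist"); c=cam(s,o)
np.savez("cap.npz",f=s["frame"],K=c[0],R=c[1],t=c[2])
for r in nets.regions_of("cap","wrist"): print(r["p"],r["xy"],r["mask"].sum(),ray(c,r["xy"],.09).round(4))
u=proj(c,(.456,-.256,.1)).astype(int); print(u)
y0,x0=max(0,u[1]-90),max(0,u[0]-130); print(y0,x0)
cv2.imwrite("pics/c.png",cv2.resize(s["frame"][y0:u[1]+90,x0:u[0]+130],None,fx=3,fy=3,interpolation=2))
```

```text
3.55 [ 0.43510783 -0.25559324  0.26143633]
0.85 [510.2, 121.1] 5580 [ 0.3748 -0.0662  0.09  ]
0.83 [318.6, 196.3] 2779 [ 0.4512 -0.2567  0.09  ]
0.64 [76.7, 289.2] 3640 [ 0.562 -0.539  0.09 ]
[319 203]
113 189
```

View pics/c.png

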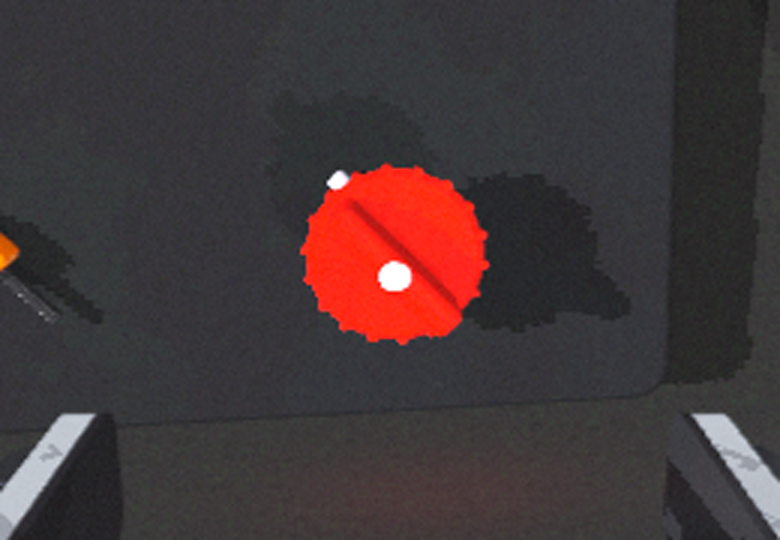

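The cap is seen at crop centre (395,254). Its bar runs diagonally from (350,200) to (462,305), one lug tip shows at (338,180), and the white dot on the bar top is at (395,276). The rectified port view shows the far mouth between (246,430) and (320,420).

Run:
```python
from h import *
d=np.load("cap.npz"); c=(d["K"],d["R"],d["t"])
P=lambda x,y,z: ray(c,(189+x/3,113+y/3),z)
hsv=cv2.cvtColor(d["f"],cv2.COLOR_BGR2HSV)
m=(((hsv[...,0]<8)|(hsv[...,0]>172))&(hsv[...,1]>150)&(hsv[...,2]>60)).astype(np.uint8); m[:,:270]=0;m[:,380:]=0
cnt=max(cv2.findContours(m,0,1)[0],key=cv2.contourArea); (cx,cy),r=cv2.minEnclosingCircle(cnt); print("flange",cx,cy,r,ray(c,(cx,cy),.085).round(4), "r mm",r/308*.325*1000)
print("dot",P(395,276,.109),"lug",P(338,180,.054)); a,b=P(350,200,.09),P(462,305,.09); print("bar yaw",np.arctan2(b[1]-a[1],b[0]-a[0]))
l=P(338,180,.054); q=P(395,276,.109); print("lug yaw",np.arctan2(q[1]-l[1],q[0]-l[0]),np.hypot(*(q-l)[:2]))
delta((.455,-.256,.09),np.pi+.82)
d=np.load("port.npz"); c=(d["K"],d["R"],d["t"]); f=10
u=proj(c,(.539,.0605,.089)); x0,y0=int(u[0])-30,int(u[1])-30
im=cv2.resize(d["f"][y0:y0+60,x0:x0+60],None,fx=f,fy=f,interpolation=2)
def ring(x,y,z,R,col,w):
    pts=[]
    for t in np.linspace(0,2*np.pi,200): pts.append(((proj(c,(x+R*np.cos(t),y+R*np.sin(t),z))-[x0,y0]+.5)*f))
    cv2.polylines(im,[np.int32(pts)],True,col,1)
X,Y=.5385,.0605
for R in (.030,.024): ring(X,Y,.087,R,(0,255,0),w:=1)
for s in (1,-1):
  for o in (-.006,.006):
    t=.083; e=np.array([np.cos(t),np.sin(t)]);n=np.array([-e[1],e[0]])
    q=[(proj(c,(*(np.array([X,Y])+s*e*R+n*o),.087))-[x0,y0]+.5)*f for R in (.024,.030)]
    cv2.line(im,*[tuple(int(v) for v in k) for k in q],(0,0,255),1)
cv2.imwrite("pics/o.png",im[:600])
```

```text
flange 320.3670959472656 197.4933624267578 31.53619384765625 [ 0.454  -0.2549  0.085 ] r mm 33.276827923663255
dot [ 0.45495725 -0.25462256  0.109     ] lug [ 0.43323109 -0.27631628  0.054     ]
bar yaw 0.7947011556507096
lug yaw 0.7846509910270058 0.03070250086474607
cur [ 0.4354 -0.2552  0.2615] yaw 3.1381 lin_cm [-1.96 -0.08 17.15] ang [ 2.000e-04  3.000e-04 -8.235e-01]
```

View pics/o.png

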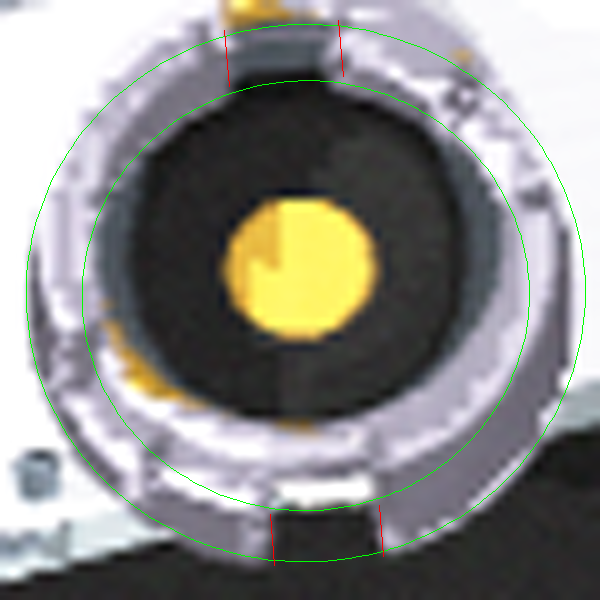

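The overlay fits the picture: rim circle, far mouth (270–380, y≈530) and near mouth (228–340, y≈50). That puts the port at about (0.5385, 0.0600) with the mouths at world yaw about 0.083. The cap is at (0.4545, -0.255) with yaw about 0.79. Next I'll grasp it.

In the tool's units: 17 cm is 0.2267, -1.92 cm is -0.0256, -0.79 rad is -0.2515.

Request:
move_arm(claw=0.5, deltas=[{"linear":[-0.0133,0,0.04],"angular":[0,0,-0.0509]},{"linear":[-0.0256,0,0.08],"angular":[0,0,-0.1019]},{"linear":[-0.0256,0,0.12],"angular":[0,0,-0.1528]},{"linear":[-0.0256,0,0.16],"angular":[0,0,-0.2037]},{"linear":[-0.0256,0,0.1733],"angular":[0,0,-0.2515]},{"linear":[-0.0256,0,0.1733],"angular":[0,0,-0.2515]},{"linear":[-0.0256,0,0.1933],"angular":[0,0,-0.2515]},{"linear":[-0.0256,0,0.2133],"angular":[0,0,-0.2515]},{"linear":[-0.0256,0,0.2267],"angular":[0,0,-0.2515]},{"linear":[-0.0256,0,0.2267],"angular":[0,0,-0.2515]}])

```text
time: 4.9
tool_pos: [0.4535, -0.2564, 0.0901]
tcp_rot: [-0.382, 0.924, 0.001, -0.001]
contact_force: [-0.6, -0.2, 0.6]
opening: 0.0427
gripper_force: 0.0
```

Request:
move_arm(claw=0, deltas=[{"linear":[0,0,0],"angular":[0,0,0]},{"linear":[0,0,0],"angular":[0,0,0]},{"linear":[0,0,0],"angular":[0,0,0]},{"linear":[0,0,0],"angular":[0,0,0]},{"linear":[0,0,0],"angular":[0,0,0]},{"linear":[0,0,0],"angular":[0,0,0]},{"linear":[0,0,0],"angular":[0,0,0]},{"linear":[0,0,0],"angular":[0,0,0]}])

```text
time: 5.9
tool_pos: [0.4545, -0.2572, 0.0918]
tcp_rot: [-0.382, 0.924, -0.0, 0.0]
contact_force: [-0.4, 0.1, 4.8]
opening: 0.0107
gripper_force: 61.8
```

In the tool's units: -11 cm is -0.1467, -9 cm is -0.12.

Request:
move_arm(deltas=[{"linear":[0,0,-0.0133],"angular":[0,0,0]},{"linear":[0,0,-0.04],"angular":[0,0,0]},{"linear":[0,0,-0.08],"angular":[0,0,0]},{"linear":[0,0,-0.12],"angular":[0,0,0]},{"linear":[0,0,-0.1467],"angular":[0,0,0]},{"linear":[0,0,-0.1467],"angular":[0,0,0]},{"linear":[0,0,-0.1467],"angular":[0,0,0]}])

```text
time: 6.78
tool_pos: [0.4536, -0.2564, 0.2002]
tcp_rot: [-0.382, 0.924, 0.001, -0.0]
contact_force: [-1.3, -0.4, -2.7]
opening: 0.0104
gripper_force: 60.9
```

Run:
```python
from h import *
o=arm.get_obs(); print(o['contact_force'],o['opening'])
delta((.5385,.060,.20),np.pi+.083); delta((.45,.06,.24),np.pi+.083)
s=snapshot("wrist"); cv2.imwrite("pics/g.png",s["frame"][100:400])
```

```text
[-1.33986815 -0.44659211 -2.6959962 ] 0.010420317281282834
cur [ 0.4536 -0.2564  0.2002] yaw -2.3573 lin_cm [-28.35  16.4    0.05] ang [ 1.800e-03 -7.000e-04  7.013e-01]
cur [ 0.4536 -0.2564  0.2002] yaw -2.3573 lin_cm [-22.09  22.66  -3.94] ang [ 1.800e-03 -7.000e-04  7.013e-01]
```

View pics/g.png

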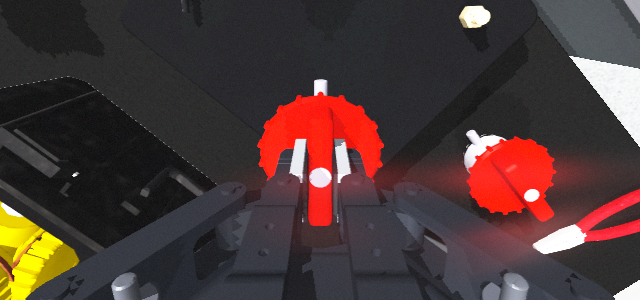

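The cap is held straight, with the bar along tool x: dot at (320,277) full frame, lug at (320,188), flange centred near column 321. Next I'll check the cap's offset along tool x.

Run:
```python
from h import *
s=snapshot("wrist"); H=np.array(s["hand_eye"]);K=np.array(s["K"])
def hit(uv,z):
    d=H[:3,:3]@np.linalg.inv(K)@np.array([*uv,1.]); o=H[:3,3]; return (o+d*(z-o[2])/d[2])*1000
hsv=cv2.cvtColor(s["frame"],cv2.COLOR_BGR2HSV)[260:295,300:340]; m=hsv[...,1]<80; ys,xs=np.nonzero(m); print(xs.mean()+300,ys.mean()+260,len(xs))
for z in (-.018,-.016,-.019): print("dot",hit((xs.mean()+300,ys.mean()+260),z))
print("lug tip",hit((320,181),.037-.004),"flange top edge",hit((321,194),.004))
```

```text
319.6326164874552 274.68458781362006 558
dot [ -0.27793604   0.84217303 -18.        ]
dot [ -1.43588988   0.84050419 -16.        ]
dot [  0.30104088   0.84300745 -19.        ]
lug tip [31.88059025  1.05286648 33.        ] flange top edge [31.92379024  1.52977746  4.        ]
```

In the tool's units: -28.35 cm is -0.378, -26 cm is -0.3467, 0.7 rad is 0.2228.

Request:
move_arm(deltas=[{"linear":[-0.0467,0.0267,0],"angular":[0,0,0.0318]},{"linear":[-0.0933,0.0533,0],"angular":[0,0,0.0637]},{"linear":[-0.1467,0.0853,0],"angular":[0,0,0.0955]},{"linear":[-0.2,0.116,0],"angular":[0,0,0.1273]},{"linear":[-0.2533,0.1467,0],"angular":[0,0,0.1592]},{"linear":[-0.3067,0.1773,0],"angular":[0,0,0.191]},{"linear":[-0.3467,0.2,0],"angular":[0,0,0.2228]},{"linear":[-0.378,0.2187,0],"angular":[0,0,0.2228]},{"linear":[-0.378,0.2187,0],"angular":[0,0,0.2228]},{"linear":[-0.378,0.2187,0],"angular":[0,0,0.2228]}])

```text
time: 8.12
tool_pos: [0.5385, 0.0592, 0.2005]
tcp_rot: [-0.042, 0.999, -0.0, -0.001]
contact_force: [0.3, -1.5, -1.5]
opening: 0.0105
gripper_force: 60.8
```

Run:
```python
from h import *
o=arm.get_obs(); print(o['contact_force'],o['moment'])
delta((.5385,.060,.15),np.pi+.083)
```

```text
[ 0.30430299 -1.50556329 -1.49763024] [ 0.06882721  0.00412071 -0.0107503 ]
cur [0.5385 0.0592 0.2005] yaw -3.0573 lin_cm [-0.01  0.08  5.05] ang [-0.0001 -0.0016  0.0013]
```

In the tool's units: 6.5 cm is 0.0867, 6 cm is 0.08.

Request:
move_arm(deltas=[{"linear":[0,0,0.0267],"angular":[0,0,0]},{"linear":[0,0,0.0533],"angular":[0,0,0]},{"linear":[0,0,0.08],"angular":[0,0,0]},{"linear":[0,0,0.0867],"angular":[0,0,0]},{"linear":[0,0,0.0867],"angular":[0,0,0]},{"linear":[0,0,0.0867],"angular":[0,0,0]}])

```text
time: 8.88
tool_pos: [0.5397, 0.0591, 0.1372]
tcp_rot: [-0.042, 0.999, -0.0, 0.001]
contact_force: [-0.1, 0.2, -1.7]
opening: 0.0106
gripper_force: 60.8
```

In the tool's units: 0.4 cm is 0.0053, 0.2 cm is 0.0027.

Request:
move_arm(deltas=[{"linear":[0,0,0.0027],"angular":[0,0,0]},{"linear":[0,0,0.0053],"angular":[0,0,0]},{"linear":[0,0,0.0053],"angular":[0,0,0]}])

```text
time: 9.25
tool_pos: [0.5389, 0.0595, 0.1322]
tcp_rot: [-0.042, 0.999, 0.0, -0.0]
contact_force: [0.1, 1.0, -2.1]
opening: 0.0101
gripper_force: 60.8
```

In the tool's units: 0.3 cm is 0.004, 0.15 cm is 0.002.

Request:
move_arm(deltas=[{"linear":[0,0,0.002],"angular":[0,0,0]},{"linear":[0,0,0.004],"angular":[0,0,0]},{"linear":[0,0,0.004],"angular":[0,0,0]}])

```text
time: 9.62
tool_pos: [0.5389, 0.0595, 0.1291]
tcp_rot: [-0.042, 0.999, 0.0, -0.0]
contact_force: [0.0, 0.4, -2.0]
opening: 0.0104
gripper_force: 60.8
```

Request:
move_arm(deltas=[{"linear":[0,0,0.0013],"angular":[0,0,0]},{"linear":[0,0,0.0027],"angular":[0,0,0]},{"linear":[0,0,0.0027],"angular":[0,0,0]}])

```text
time: 10.0
tool_pos: [0.539, 0.0595, 0.1272]
tcp_rot: [-0.042, 0.999, 0.0, -0.0]
contact_force: [-0.2, -1.2, -2.1]
opening: 0.0105
gripper_force: 60.8
```

In the tool's units: 0.2 cm is 0.0027, 0.1 cm is 0.0013.

Request:
move_arm(deltas=[{"linear":[0,0,0.0013],"angular":[0,0,0]},{"linear":[0,0,0.0027],"angular":[0,0,0]},{"linear":[0,0,0.0027],"angular":[0,0,0]}])

```text
time: 10.38
tool_pos: [0.539, 0.0595, 0.1252]
tcp_rot: [-0.042, 0.999, 0.0, -0.0]
contact_force: [-0.1, -0.1, -1.2]
opening: 0.0099
gripper_force: 60.8
```

Request:
move_arm(deltas=[{"linear":[0,0,0.0013],"angular":[0,0,0]},{"linear":[0,0,0.0027],"angular":[0,0,0]},{"linear":[0,0,0.0027],"angular":[0,0,0]}])

```text
time: 10.75
tool_pos: [0.539, 0.0595, 0.1232]
tcp_rot: [-0.042, 0.999, 0.0, -0.0]
contact_force: [0.5, -0.3, -0.0]
opening: 0.0105
gripper_force: 60.8
```

In the tool's units: 0.2 cm is 0.0027, 0.1 cm is 0.0013.

Request:
move_arm(deltas=[{"linear":[0,0,0.0013],"angular":[0,0,0]},{"linear":[0,0,0.0027],"angular":[0,0,0]},{"linear":[0,0,0.0027],"angular":[0,0,0]}])

```text
time: 11.12
tool_pos: [0.539, 0.0595, 0.1212]
tcp_rot: [-0.042, 0.999, 0.0, -0.0]
contact_force: [0.3, -0.0, -0.6]
opening: 0.0105
gripper_force: 60.8
```

Request:
move_arm(deltas=[{"linear":[0,0,0.002],"angular":[0,0,0]},{"linear":[0,0,0.004],"angular":[0,0,0]},{"linear":[0,0,0.004],"angular":[0,0,0]}])

```text
time: 11.5
tool_pos: [0.5389, 0.0595, 0.1181]
tcp_rot: [-0.042, 0.999, 0.0, -0.0]
contact_force: [-0.6, -0.6, -1.5]
opening: 0.0102
gripper_force: 60.8
```

In the tool's units: 0.2 cm is 0.0027, 0.1 cm is 0.0013.

Request:
move_arm(deltas=[{"linear":[0,0,0.0013],"angular":[0,0,0]},{"linear":[0,0,0.0027],"angular":[0,0,0]},{"linear":[0,0,0.0027],"angular":[0,0,0]}])

```text
time: 11.88
tool_pos: [0.539, 0.0595, 0.1162]
tcp_rot: [-0.042, 0.999, 0.0, -0.0]
contact_force: [1.0, -1.0, -1.2]
opening: 0.0103
gripper_force: 60.8
```

In the tool's units: 0.2 cm is 0.0027, 0.1 cm is 0.0013.

Request:
move_arm(deltas=[{"linear":[0,0,0.0013],"angular":[0,0,0]},{"linear":[0,0,0.0027],"angular":[0,0,0]},{"linear":[0,0,0.0027],"angular":[0,0,0]}])

```text
time: 12.25
tool_pos: [0.5392, 0.0595, 0.1144]
tcp_rot: [-0.042, 0.999, 0.0, 0.0]
contact_force: [-0.4, 0.3, -0.5]
opening: 0.0107
gripper_force: 60.9
```

In the tool's units: 0.2 cm is 0.0027, 0.1 cm is 0.0013.

Request:
move_arm(deltas=[{"linear":[0,0,0.0013],"angular":[0,0,0]},{"linear":[0,0,0.0027],"angular":[0,0,0]},{"linear":[0,0,0.0027],"angular":[0,0,0]}])

```text
time: 12.62
tool_pos: [0.5394, 0.0594, 0.1127]
tcp_rot: [-0.042, 0.999, -0.0, 0.0]
contact_force: [-0.9, 0.2, 3.7]
opening: 0.0106
gripper_force: 61.6
```

Request:
move_arm(deltas=[{"linear":[0,0,0.0013],"angular":[0,0,0]},{"linear":[0,0,0.0027],"angular":[0,0,0]},{"linear":[0,0,0.0027],"angular":[0,0,0]}])

```text
time: 13.0
tool_pos: [0.5394, 0.0595, 0.1105]
tcp_rot: [-0.042, 0.999, 0.0, 0.0]
contact_force: [-0.1, 0.1, 4.0]
opening: 0.0104
gripper_force: 61.7
```

In the tool's units: 0.4 cm is 0.0053, 0.2 cm is 0.0027.

Request:
move_arm(deltas=[{"linear":[0,0,0.0027],"angular":[0,0,0]},{"linear":[0,0,0.0053],"angular":[0,0,0]},{"linear":[0,0,0.0053],"angular":[0,0,0]},{"linear":[0,0,0.0053],"angular":[0,0,0]}])

```text
time: 13.5
tool_pos: [0.5394, 0.0595, 0.1068]
tcp_rot: [-0.042, 0.999, 0.0, 0.0]
contact_force: [-1.4, 0.6, 7.6]
opening: 0.0108
gripper_force: 62.0
```

In the tool's units: 0.4 cm is 0.0053, 0.2 cm is 0.0027.

Request:
move_arm(deltas=[{"linear":[0,0,0.0027],"angular":[0,0,0]},{"linear":[0,0,0.0053],"angular":[0,0,0]},{"linear":[0,0,0.0053],"angular":[0,0,0]},{"linear":[0,0,0.0053],"angular":[0,0,0]}])

```text
time: 14.0
tool_pos: [0.5395, 0.0595, 0.103]
tcp_rot: [-0.042, 0.999, 0.0, 0.001]
contact_force: [-2.0, 0.1, 8.0]
opening: 0.0104
gripper_force: 62.2
```

In the tool's units: 0.1 cm is 0.0013.

Request:
move_arm(deltas=[{"linear":[0,0,0.0013],"angular":[0,0,0]},{"linear":[0,0,0.0013],"angular":[0,0,0]},{"linear":[0,0,0.0013],"angular":[0,0,0]}])

```text
time: 14.38
tool_pos: [0.5394, 0.0595, 0.1021]
tcp_rot: [-0.042, 0.999, -0.0, 0.001]
contact_force: [-1.9, -0.5, 8.4]
opening: 0.0107
gripper_force: 62.2
```

Request:
move_arm(deltas=[{"linear":[0,0,0.0013],"angular":[0,0,0]},{"linear":[0,0,0.0013],"angular":[0,0,0]},{"linear":[0,0,0.0013],"angular":[0,0,0]}])

```text
time: 14.75
tool_pos: [0.5395, 0.0595, 0.1012]
tcp_rot: [-0.042, 0.999, -0.0, 0.001]
contact_force: [-1.9, 1.0, 9.6]
opening: 0.0105
gripper_force: 62.3
```

In the tool's units: 0.1 cm is 0.0013.

Request:
move_arm(deltas=[{"linear":[0,0,0.0013],"angular":[0,0,0]},{"linear":[0,0,0.0013],"angular":[0,0,0]},{"linear":[0,0,0.0013],"angular":[0,0,0]}])

```text
time: 15.12
tool_pos: [0.5395, 0.0595, 0.1002]
tcp_rot: [-0.042, 0.999, -0.0, 0.001]
contact_force: [-2.3, -0.0, 10.6]
opening: 0.0106
gripper_force: 62.3
```

In the tool's units: 0.1 cm is 0.0013.

Request:
move_arm(deltas=[{"linear":[0,0,0.0013],"angular":[0,0,0]},{"linear":[0,0,0.0013],"angular":[0,0,0]},{"linear":[0,0,0.0013],"angular":[0,0,0]}])

```text
time: 15.5
tool_pos: [0.5395, 0.0595, 0.0993]
tcp_rot: [-0.042, 0.999, -0.0, 0.001]
contact_force: [-2.0, -0.0, 9.9]
opening: 0.0108
gripper_force: 62.5
```

In the tool's units: 0.1 cm is 0.0013.

Request:
move_arm(deltas=[{"linear":[0,0,0.0013],"angular":[0,0,0]},{"linear":[0,0,0.0013],"angular":[0,0,0]},{"linear":[0,0,0.0013],"angular":[0,0,0]}])

```text
time: 15.88
tool_pos: [0.5396, 0.0595, 0.099]
tcp_rot: [-0.042, 0.999, -0.0, 0.001]
contact_force: [-4.5, 0.1, 14.0]
opening: 0.0104
gripper_force: 63.1
```

Run:
```python
from h import *
o=arm.get_obs(); print(o['contact_force'],o['moment']); delta((.539,.0595,.0993))
```

```text
[-4.50523002  0.10061049 13.98205446] [-0.01537429  0.95323828  0.03824305]
cur [0.5396 0.0595 0.099 ] yaw -3.0573 lin_cm [ 0.06  0.01 -0.03] ang [-0.0002  0.0019 -0.    ]
```

In the tool's units: -0.19 cm is -0.0025, -0.1 cm is -0.0013.

Request:
move_arm(deltas=[{"linear":[0.0003,0,-0.0013],"angular":[0,0,0]},{"linear":[0.0005,0,-0.0025],"angular":[0,0,0]},{"linear":[0.0005,0,-0.0025],"angular":[0,0,0]}])

```text
time: 16.25
tool_pos: [0.5394, 0.0595, 0.1003]
tcp_rot: [-0.042, 0.999, 0.0, 0.001]
contact_force: [-2.3, 0.7, 9.8]
opening: 0.0108
gripper_force: 62.4
```

In the tool's units: 0.2 rad is 0.0637.

Request:
move_arm(deltas=[{"linear":[0,0,0],"angular":[0,0,0.0159]},{"linear":[0,0,0],"angular":[0,0,0.0318]},{"linear":[0,0,0],"angular":[0,0,0.0477]},{"linear":[0,0,0],"angular":[0,0,0.0637]},{"linear":[0,0,0],"angular":[0,0,0.0637]}])

```text
time: 16.88
tool_pos: [0.54, 0.0594, 0.1005]
tcp_rot: [0.058, 0.998, 0.0, 0.002]
contact_force: [0.6, -0.2, 8.9]
opening: 0.0107
gripper_force: 62.4
```

Run:
```python
from h import *
o=arm.get_obs(); print(o['contact_force'],o['moment']); delta((.539,.0595,.1002))
```

```text
[ 0.56446261 -0.19357268  8.91050992] [-0.02239181  0.16208771 -0.00222475]
cur [0.54   0.0594 0.1005] yaw 3.0254 lin_cm [ 0.1  -0.    0.03] ang [0.0004 0.0031 0.    ]
```

In the tool's units: 0.4 rad is 0.1273.

Request:
move_arm(deltas=[{"linear":[0,0,0],"angular":[0,0,0.0255]},{"linear":[0,0,0],"angular":[0,0,0.0509]},{"linear":[0,0,0],"angular":[0,0,0.0764]},{"linear":[0,0,0],"angular":[0,0,0.1019]},{"linear":[0,0,0],"angular":[0,0,0.1273]},{"linear":[0,0,0],"angular":[0,0,0.1273]}])

```text
time: 17.62
tool_pos: [0.5403, 0.0594, 0.1006]
tcp_rot: [0.255, 0.967, 0.0, 0.002]
contact_force: [0.9, 0.5, 9.2]
opening: 0.0102
gripper_force: 62.4
```

Run:
```python
from h import *
o=arm.get_obs(); print(o['contact_force'],o['moment']); delta((.5392,.0595,.1002))
```

```text
[0.93498065 0.4602792  9.21297797] [-0.03409582  0.05682613 -0.00852889]
cur [0.5403 0.0594 0.1006] yaw 2.6251 lin_cm [ 0.1  -0.04  0.04] ang [0.0018 0.0032 0.    ]
```

In the tool's units: 0.06 cm is 0.0008, 0.03 cm is 0.0004, 0.42 rad is 0.1337.

Request:
move_arm(deltas=[{"linear":[0.0004,-0.0001,0.0001],"angular":[0,0,0.0255]},{"linear":[0.0008,-0.0003,0.0003],"angular":[0,0,0.0509]},{"linear":[0.0008,-0.0003,0.0003],"angular":[0,0,0.0764]},{"linear":[0.0008,-0.0003,0.0003],"angular":[0,0,0.1019]},{"linear":[0.0008,-0.0003,0.0003],"angular":[0,0,0.121]},{"linear":[0.0008,-0.0003,0.0003],"angular":[0,0,0.1337]},{"linear":[0.0008,-0.0003,0.0003],"angular":[0,0,0.1432]},{"linear":[0.0008,-0.0003,0.0003],"angular":[0,0,0.1432]}])

```text
time: 18.62
tool_pos: [0.5398, 0.0595, 0.1004]
tcp_rot: [0.464, 0.886, 0.001, 0.002]
contact_force: [0.9, 0.8, 10.3]
opening: 0.0105
gripper_force: 62.4
```

Run:
```python
from h import *
o=arm.get_obs(); print(o['contact_force'],o['moment']); delta((.5392,.0595,.1002),np.pi+.083-1.08)
```

```text
[ 0.93975493  0.78220508 10.34599222] [-0.01322848  0.03447664  0.02544813]
cur [0.5398 0.0595 0.1004] yaw 2.1755 lin_cm [ 0.03 -0.05  0.02] ang [0.0032 0.0022 0.0309]
```

In the tool's units: -0.3 cm is -0.004, -0.2 cm is -0.0027.

Request:
move_arm(deltas=[{"linear":[0,0,-0.0013],"angular":[0,0,0]},{"linear":[0,0,-0.0027],"angular":[0,0,0]},{"linear":[0,0,-0.004],"angular":[0,0,0]},{"linear":[0,0,-0.004],"angular":[0,0,0]}])

```text
time: 19.12
tool_pos: [0.5398, 0.0595, 0.1033]
tcp_rot: [0.464, 0.886, 0.001, 0.002]
contact_force: [0.3, 0.2, 8.5]
opening: 0.0104
gripper_force: 62.2
```

Run:
```python
from h import *
o=arm.get_obs(); print(o['contact_force'],o['moment']); delta((.5392,.0595,.1065),np.pi+.083-1.05)
```

```text
[0.28889999 0.18343954 8.46711816] [-0.0066064 -0.0933468 -0.0700888]
cur [0.5398 0.0595 0.1033] yaw 2.1757 lin_cm [ 0.03 -0.04 -0.32] ang [0.0031 0.0021 0.0011]
```

In the tool's units: -0.27 cm is -0.0036, -0.2 cm is -0.0027.

Request:
move_arm(deltas=[{"linear":[0,0,-0.0013],"angular":[0,0,0]},{"linear":[0,0,-0.0027],"angular":[0,0,0]},{"linear":[0,0,-0.0036],"angular":[0,0,0]},{"linear":[0,0,-0.0036],"angular":[0,0,0]}])

```text
time: 19.62
tool_pos: [0.5397, 0.0595, 0.1058]
tcp_rot: [0.464, 0.886, 0.001, 0.002]
contact_force: [1.3, 0.2, 7.8]
opening: 0.0104
gripper_force: 62.0
```

Run:
```python
from h import *
o=arm.get_obs(); print(o['contact_force'],o['moment']); delta((.5392,.0595,.1065),np.pi+.083-1.05)
```

```text
[1.26414869 0.17906878 7.83000328] [-0.01359299 -0.17227735  0.01219144]
cur [0.5397 0.0595 0.1058] yaw 2.1757 lin_cm [ 0.03 -0.04 -0.07] ang [0.0029 0.0021 0.0012]
```

In the tool's units: -0.12 cm is -0.0016, -0.06 cm is -0.0008.

Request:
move_arm(deltas=[{"linear":[0,0,-0.0008],"angular":[0,0,0]},{"linear":[0,0,-0.0016],"angular":[0,0,0]},{"linear":[0,0,-0.0016],"angular":[0,0,0]}])

```text
time: 20.0
tool_pos: [0.5397, 0.0595, 0.1067]
tcp_rot: [0.464, 0.886, 0.001, 0.001]
contact_force: [1.6, 0.2, 5.6]
opening: 0.0109
gripper_force: 61.8
```

Request:
move_arm(claw=0.45, deltas=[{"linear":[0,0,0],"angular":[0,0,0]},{"linear":[0,0,0],"angular":[0,0,0]},{"linear":[0,0,0],"angular":[0,0,0]},{"linear":[0,0,0],"angular":[0,0,0]}])

```text
time: 20.5
tool_pos: [0.5378, 0.0596, 0.1056]
tcp_rot: [0.464, 0.886, -0.0, -0.0]
contact_force: [0.2, -0.3, -0.6]
opening: 0.0383
gripper_force: 0.0
```

In the tool's units: -14 cm is -0.1867, -12 cm is -0.16.

Request:
move_arm(deltas=[{"linear":[0,0,-0.0133],"angular":[0,0,0]},{"linear":[0,0,-0.0333],"angular":[0,0,0]},{"linear":[0,0,-0.0667],"angular":[0,0,0]},{"linear":[0,0,-0.1067],"angular":[0,0,0]},{"linear":[0,0,-0.16],"angular":[0,0,0]},{"linear":[0,0,-0.1867],"angular":[0,0,0]},{"linear":[0,0,-0.1867],"angular":[0,0,0]},{"linear":[0,0,-0.1867],"angular":[0,0,0]}])

```text
time: 21.5
tool_pos: [0.5378, 0.0595, 0.2455]
tcp_rot: [0.464, 0.886, -0.0, -0.0]
contact_force: [-0.3, 1.1, -0.2]
opening: 0.0384
gripper_force: 0.0
```

Run:
```python
from h import *
o=arm.get_obs(); print(o['contact_force']); s=snapshot("wrist"); c=cam(s,o); u=proj(c,(.539,.06,.1)).astype(int); print(u)
y0,x0=max(0,u[1]-70),max(0,u[0]-70)
a=cv2.resize(s["frame"][y0:y0+140,x0:x0+140],(420,420),interpolation=2)
t=snapshot("scene")["frame"][140:220,240:320]
cv2.imwrite("pics/e.png",np.hstack([a,cv2.resize(t,(380,420),interpolation=2)]))
# expected dot and flange if locked: underside .1067-.0458=.061
for z in (.061,.0545,.066): print(z,"dot",((proj(c,(.5392,.0595,z+.063))-[x0,y0])*3).round(),"flange r px",round(.032*308*3/((c[1]@np.array([.539,.06,z+.04])+c[2])[2]),1))
```

```text
[-0.34918823  1.1020591  -0.23708042]
[322 187]
0.061 dot [210. 233.] flange r px 99.7
0.0545 dot [210. 227.] flange r px 97.6
0.066 dot [211. 238.] flange r px 101.3
```

View pics/e.png

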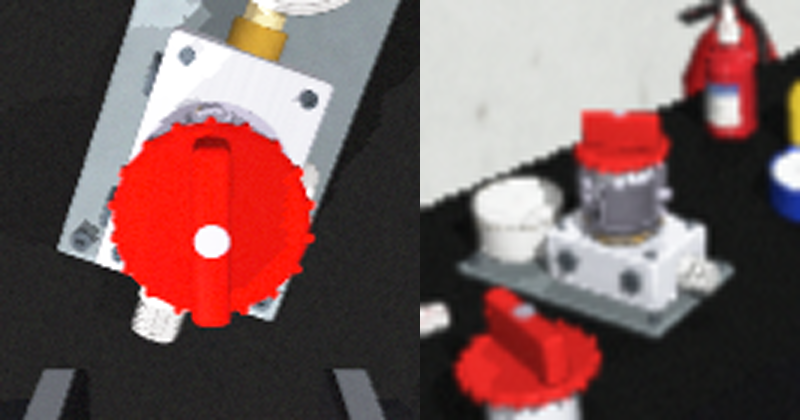

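The cap sits level in the collar: flange centre at about (211,215), dot at (211,241), and its flange size matches the locked height. The bar keeps the twisted yaw and the gripper is clear, so I'm handing in.

```bash
python3 -c "
from workcell import arm
print(arm.finish_job())"
```

```text
the job is handed in; nothing more can be done
None
```

The red cap is in the port, pressed into the track, twisted 60° clockwise into the locking notches and released. The job was handed in at about 21.5 s, and no verdict came back.

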